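# Set the rice cooker's delay timer with its thumbwheel

### The job

Set the white delay timer of the rice cooker: with a fingertip, flick the protruding front edge of its lobed thumbwheel, anticlockwise seen from above, until the orange lobe has clicked into place above the red pointer that sticks out of the timer's front, and never past it. Then press the green start button all the way down and let it come up again. Do not force anything, do not press start before the wheel is set, pick nothing up and leave the bottles, jar, bowl, cup, paddle and mug where they are.

Things in the scene. Friction and masses are not known exactly. Their poses are not given: they have to be found in the camera images.
- timer: White timer screwed to the worktop; wheel and button are parts of it. Origin on the worktop under the wheel's axis; +x runs from front to rear, +z up. Base x -25 to +130, y -75 to +75, 30 mm high. Red T-shaped pointer, 12 high, 30 wide, on the worktop out to x -80. White axle arm over the wheel's rear half (x -5 to +70, top 65 mm up), cheeks at |y| 63 to 75; the front half is open. Rear deck x 70 to 130, 50 mm high. A push over 35 N is forcing
- wheel_centre (a point): Centre of the thumbwheel, on its vertical axis, 46 mm above the worktop (half-way up the wheel). The wheel lies flat: grey core of 34 mm radius with eight lobes 45 degrees apart, 8 mm thick, round ends at 52 mm radius; core and lobes extend from 37 to 55 mm above the worktop. One lobe is orange, the opposite one blue, the others black
- wheel_front (a point): Fixed point on the timer: where the outer end of the lobe at the pointer stands (52 mm straight in front of the wheel's axis, 46 mm above the worktop)
- wheel (a joint): Wheel angle, rad. 0: orange lobe at the pointer; grows anticlockwise from above (front edge moves to the timer's -y). Clicks into a detent at each multiple of 0.785, with a lobe straight in front; let go between clicks, it snaps to the nearer one and stops there. Starts 2 to 5 clicks short of 0 (-1.57, -2.36, -3.14 or -3.93). 2 to 4 N at a lobe's end turns it. End stops at -4.5 and +1.9
- start_top (a point): Centre of the top of the round green start button, 32 mm across, on the timer's rear deck 100 mm behind the wheel's axis; its axis is vertical
- start (a joint): Travel of the start button in m: 0 is up, 0.006 fully down. A spring returns it; fully down takes about 4 N. It counts as pressed beyond 0.004
- soy_bottle: amber glass bottle, red cap, yellow label, 60 mm across, 200 mm tall; origin in the middle of its underside; to be left alone
- vinegar_bottle: green glass bottle, red cap, 60 mm across, 190 mm tall; origin in the middle of its underside; to be left alone
- chili_jar: red jar with a brass lid, 68 mm across, 85 mm tall; origin in the middle of its underside; to be left alone
- rice_bowl: white bowl, 110 mm across, 55 mm tall; origin in the middle of its underside; to be left alone
- measuring_cup: blue plastic rice measuring cup, 66 mm across, 70 mm tall; origin in the middle of its underside; to be left alone
- rice_paddle: white plastic rice paddle lying flat, 200 mm long along its own x; origin under it; to be left alone
- tea_mug: blue mug, 80 mm across plus handle, 90 mm tall; origin in the middle of its underside; to be left alone

How it is judged:
On the way, in this order (a step that is already met when the one before it is completed fails the run):
1. a finger turns the wheel from short of the mark (contact force between the fingers and timer above 0.3 N and velocity of joint wheel above 0.2 rad/s and value of joint wheel below -0.5 rad).
2. the orange lobe rests at the pointer (value of joint wheel between -0.25 and 0.25 rad and velocity of joint wheel between -0.15 and 0.15 rad/s), for 0.2 s.
3. a finger presses the start button fully while the wheel stays set (value of joint wheel between -0.25 and 0.25 rad and value of joint start above 0.004 m and contact force between the fingers and timer above 1 N).
At the end, for the whole second after the job is handed in: The orange lobe is at the pointer (wheel within 0.25 rad of 0, at rest) and the start button, pressed after that, is up again (within 2 mm) (all of step 2 and value of joint start below 0.002 m); the robot touches nothing.
It fails at once if the wheel runs more than 0.5 rad past the mark (value of joint wheel above 0.5 rad).
It fails at once if start pressed (beyond 3 mm) while the wheel is more than 0.3 rad from the mark (value of joint start above 0.003 m and (value of joint wheel below -0.3 rad or value of joint wheel above 0.3 rad)).
It fails at once if the fingers push on the timer with more than 35 N (contact force between the fingers and timer above 35 N).
It fails at once if a bystander is lifted, carried or pushed more than 25 mm, or tipped more than 0.4 rad (distance of any of soy_bottle, vinegar_bottle, chili_jar, rice_bowl, measuring_cup, rice_paddle, tea_mug from where it was at the start of the episode above 0.025 m or angle between any of soy_bottle, vinegar_bottle, chili_jar, rice_bowl, measuring_cup, rice_paddle, tea_mug's own z axis and vertical above 0.4 rad).
It also fails if it takes over 64 s, if anything falls off the work surface, if the arm or the gripper's body presses on something with over 40 N, if the wrist force passes 120 N, or if a joint passes its speed limit or range.

### The arm

A 6-joint arm with a two-finger parallel gripper is mounted at the origin on the work surface. World frame = base frame: x ahead of the robot, y to its left, z up, the work surface at z = 0. Lengths are in m, angles in rad, forces in N, time in s.
With the tool pointing down it reaches from about 0.4 to 0.925 m from the base axis. Payload 3.4 kg.
Tool frame: the origin (TCP) lies on the centre line of the jaws, within the pads' length; the fingertips stand 19 mm ahead of it and the grasp point (between the pads) is the TCP; z points along the fingers, y is the line along which they close (so a half turn about z gives the same grasp; the last joint's range is limited). The gripper opens to 85 mm and grips with 20 to 120 N. Pads are 22 mm wide; open, the fingers measure 114 mm over their backs; the gripper's body (76 mm by 85 mm) begins 54 mm behind the grasp point. The pads swing forward as they close: fully open they stand 13 mm farther back than shut.
Start: joints at [1.042, 0.307, 1.506, -0, 1.328, -0.073], TCP at [0.253, 0.516, 0.25] pointing down, gripper open.
Joint ranges: [-3.12, 3.12], [-1.05, 2.28], [0.14, 2.33], [-1.42, 4.57], [0.1, 2.73], [-2.68, 2.68]. Speed limits (rad/s): [2.57, 2.57, 3.14, 3.14, 3.14, 3.14].

### API

Orientations are given as a rotation vector (axis times angle).
In Python, from rig import arm gives the robot as it stands. The module is installed in compiled form; this text tells all that it offers. Calls block until the motion is done:
- arm.goto(position, orientation): joint-space move of the TCP to a pose.
- arm.movel(position, speed=0.15, rotation=None, stop_force=None): straight line of the TCP; rotation=None keeps the orientation; speed is the mean speed in m/s. With stop_force (N) it stops when the force on the tool has changed by that much, and returns True; else False.
- arm.movej(angles): joint-space move.
- arm.move_gripper(opening, grasp_force=None): finger opening in m; grasp_force is the grip in N (None keeps the last); returns when the fingers have stopped.
- arm.hold(seconds).
- arm.inverse_kinematics(position, orientation): joint angles nearest the present ones, or None.
- arm.get_state(): the state.
- arm.camera(name): name is "scene" or "top"; returns (picture, depth): 384x512x3 uint8, red, green, blue; 384x512 float32, m along the optical axis (not along the pixel's ray), 0 where there is no reading.
- arm.camera_model(name): a dict with "camera_matrix" (3x3 intrinsics, pixels), "dist" ([k1, k2, p1, p2, k3] as OpenCV has them; the pictures are not rectified), "T" (4x4, takes a point from camera to world coordinates). Camera axes: x right, y up, looking along -z (the intrinsics and any distortion apply to the point x, -y, -z); pixel columns grow to the right and rows downward; lengths in m; the calibration is good to about 2 mm. A picture is of the moment at which its call begins. camera_model takes no time and is no camera call.
A pose or a line that the arm cannot do raises arm.Unreachable and nothing moves.
- arm.sign_off(): hands the job in; it is judged then, once.
The state is a dict: "time": time; "joints": joint angles; "dq": joint speeds; "joint_torque": joint torques, N m; "tcp_pos": TCP position; "tcp_rot": TCP orientation; "wrist_force": force on the tool from outside, world axes, zero at the start; "moment": the same for the moment, N m; "finger_gap": finger opening in m; "grasp_force": force on a finger pad.
Only numpy, scipy, OpenCV 4.12 (cv2) and the standard library are available. Lean on these libraries where they do the work, as an engineer would, in place of code of your own. Each camera call takes 0.05 s, during which the arm holds its last target. There are 200 camera calls.

## Working session

There is one attempt and no reset: what is moved stays moved. The work goes in short steps, each a Python script; the robot and the scene stay as the last script left them, time stands still between calls to the robot, and variables do not carry over. Pictures are saved under pics/ and viewed, at most 10 in all, crops included, and the job is handed in when it is done.

```bash
mkdir -p pics
python3 - <<'E'
from rig import arm
import cv2,numpy as np
for n in("scene","top"):
    p,d=arm.camera(n); m=arm.camera_model(n)
    cv2.imwrite(f"pics/{n}0.png",cv2.cvtColor(p,cv2.COLOR_RGB2BGR)); np.savez(f"{n}0.npz",p=p,d=d)
    print(n,m["camera_matrix"].round(1).tolist(),m["dist"],m["T"].round(3).tolist())
print(arm.get_state())
E
```

```text
scene [[422.4, 0.0, 256.1], [0.0, 422.4, 194.6], [0.0, 0.0, 1.0]] [-0.02339222  0.          0.          0.          0.        ] [[-0.44, -0.664, 0.605, 1.371], [0.898, -0.339, 0.282, 0.396], [0.018, 0.667, 0.745, 1.08], [0.0, 0.0, 0.0, 1.0]]
top [[465.6, 0.0, 251.4], [0.0, 465.6, 181.1], [0.0, 0.0, 1.0]] [-0.11371057  0.          0.          0.          0.        ] [[-0.043, 0.978, -0.203, 0.222], [-0.999, -0.042, 0.009, -0.003], [0.0, 0.203, 0.979, 1.52], [0.0, 0.0, 0.0, 1.0]]
{'time': 0.1, 'joints': array([ 1.04149131e+00,  3.07518473e-01,  1.50753482e+00, -1.42331501e-05,
        1.32839772e+00, -7.35009193e-02]), 'dq': array([-0.00062583, -0.00179474, -0.00361225, -0.00128048, -0.00218226,
        0.00109368]), 'joint_torque': array([-6.01496995e-04, -4.58536649e+01, -2.52605474e+01, -2.21246814e-04,
        5.75385217e-03,  6.09240487e-05]), 'tcp_pos': array([0.2528368 , 0.51577731, 0.24946449]), 'tcp_rot': array([-7.09666406e-01, -3.05983449e+00,  2.79347661e-03]), 'wrist_force': array([-0.33350497,  0.42121669, -1.08326118]), 'moment': array([-0.01145118,  0.04557677, -0.06126364]), 'grasp_force': 0.0, 'finger_gap': 0.08531392510682635}
```

View pics/top0.png

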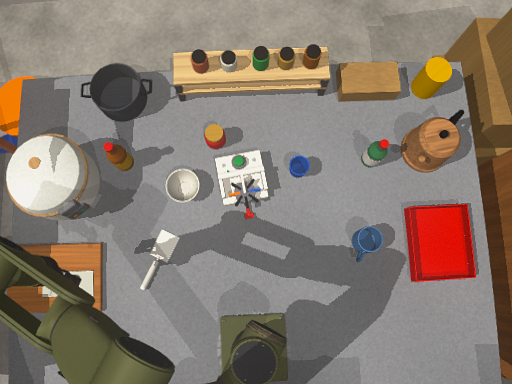

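View pics/scene0.png

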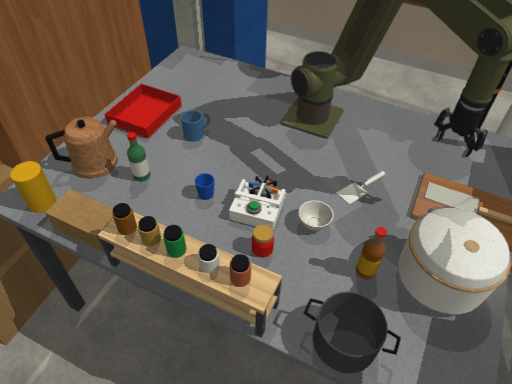

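The top view shows the timer at about (243,178), pointer (249,213) towards the robot, green button (238,161), orange at about (235,193), and blue at about (257,189). The bowl is to its left and the cup to its right.

```bash
cat > h.py <<'E'
from rig import arm
import cv2,numpy as np
def ray(n,uv,z):
    m=arm.camera_model(n);T=m["T"]
    q=cv2.undistortPoints(np.array([[uv]],float),m["camera_matrix"],m["dist"])[0,0]
    d=T[:3,:3]@np.array([q[0],-q[1],-1]);o=T[:3,3]
    return o+d*(z-o[2])/d[2]
def pt(n,uv,dep):
    m=arm.camera_model(n);T=m["T"]
    q=cv2.undistortPoints(np.array([[uv]],float),m["camera_matrix"],m["dist"])[0,0]
    return T[:3,3]+T[:3,:3]@(np.array([q[0],-q[1],-1])*dep)
BOX=dict(top=(205,140,280,225),scene=(225,170,292,232))
COL=dict(red=(0,5,.012),orange=(7,17,.055),green=(55,85,.055),blue=(105,122,.055))
def blobs(n,p,d):
    x0,y0,x1,y1=BOX[n];h=cv2.cvtColor(p,cv2.COLOR_RGB2HSV)
    out={}
    for c,(a,b,z) in COL.items():
        m=((h[...,0]>=a)&(h[...,0]<=b)&(h[...,1]>120)&(h[...,2]>60)).astype(np.uint8)
        w=np.zeros_like(m);w[y0:y1,x0:x1]=m[y0:y1,x0:x1]
        k,l,s,cen=cv2.connectedComponentsWithStats(w)
        for i in range(1,k):
            if s[i,4]>5:
                dd=np.median(d[l==i]);out.setdefault(c,[]).append((s[i,4],cen[i].round(1),ray(n,cen[i],z).round(4),pt(n,cen[i],dd).round(4)))
    return out
def crop(n,p,name,f=8):
    x0,y0,x1,y1=BOX[n]
    cv2.imwrite(f"pics/{name}.png",cv2.resize(cv2.cvtColor(p[y0:y1,x0:x1],cv2.COLOR_RGB2BGR),None,fx=f,fy=f,interpolation=cv2.INTER_CUBIC)[:600,:800])
E
python3 - <<'E'
from h import *
for n in("top","scene"):
    z=np.load(n+"0.npz")
    for c,v in blobs(n,z["p"],z["d"]).items():
        for q in v: print(n,c,*q)
    crop(n,z["p"],n+"c",7)
E
```

```text
top red 112 [215.8 143.9] [0.6669 0.0978 0.012 ] [0.6563 0.0954 0.0482]
top red 68 [248.4 213.7] [ 0.4257 -0.0022  0.012 ] [ 0.4257 -0.0022  0.0121]
top orange 34 [233.9 193.6] [0.4865 0.0415 0.055 ] [0.4865 0.0415 0.055 ]
top green 68 [238.1 160.9] [0.5936 0.0239 0.055 ] [0.5891 0.0235 0.0727]
top blue 27 [254.4 189.6] [ 0.4967 -0.0245  0.055 ] [ 0.4968 -0.0245  0.0546]
scene red 10 [270.3 179.8] [0.4184 0.0058 0.012 ] [0.4193 0.0062 0.013 ]
scene orange 43 [273.4 189.3] [0.4914 0.0489 0.055 ] [0.488  0.0475 0.051 ]
scene green 69 [253.5 205.3] [0.5832 0.0211 0.055 ] [0.5952 0.0268 0.0706]
scene blue 35 [252.7 184.1] [ 0.5018 -0.0224  0.055 ] [ 0.499  -0.0238  0.0517]
```

View pics/topc.png

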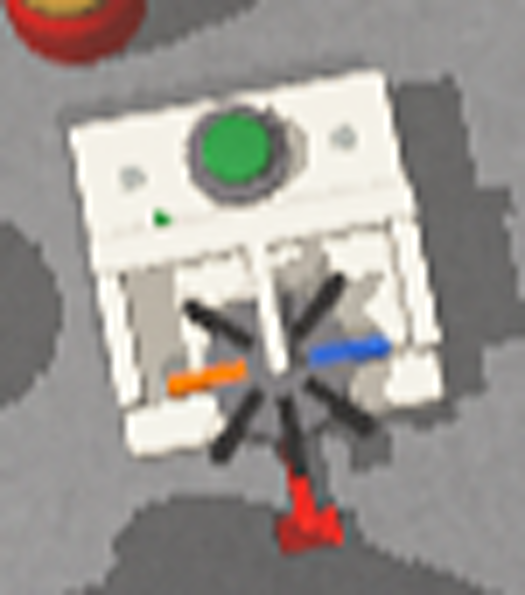

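View pics/scenec.png

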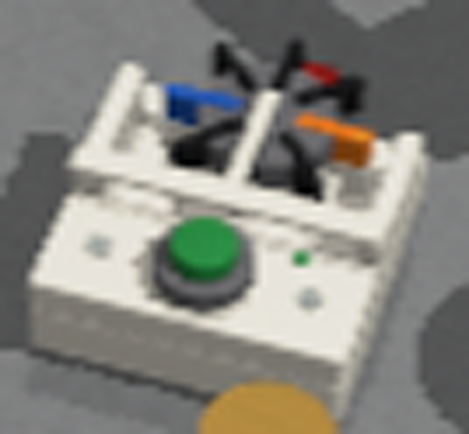

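The orange lobe is at the timer's left (+y), which makes the wheel about -1.57, or two clicks short. The button-to-axis distance comes out at 98.6 mm against the nominal 100. I'll do the first flick with closed fingers.

```bash
cat >> h.py <<'E'
from scipy.spatial.transform import Rotation as R
C=np.array([0.4916,0.0085]);YAW=0.153
ux=np.array([np.cos(YAW),np.sin(YAW)]);uy=np.array([-ux[1],ux[0]])
def W(x,y,z): return np.array([*(C+ux*x+uy*y),z])
def ori(s=1):
    y=np.array([*uy,0])*s;z=np.array([0,0,-1.]);return R.from_matrix(np.c_[np.cross(y,z),y,z]).as_rotvec()
def flick(x=-55,z=.059,speed=.06):
    arm.movel(W(x/1e3,.045,z),.12)
    hit=arm.movel(W(x/1e3,-.040,z),speed,stop_force=20)
    print("hit",hit,arm.get_state()["wrist_force"].round(1))
    arm.movel(W(x/1e3,-.040,.12),.15)
    arm.movel(W(-.055,-.12,.2),.25)
E
python3 - <<'E'
from h import *
arm.move_gripper(0)
for s in(1,-1): print(s,arm.inverse_kinematics(W(-.055,.045,.12),ori(s)))
q={s:arm.inverse_kinematics(W(-.055,.045,.12),ori(s)) for s in(1,-1)}
s=min((s for s in q if q[s] is not None),key=lambda s:abs(q[s][5]));print(s)
arm.goto(W(-.055,.045,.2),ori(s)); 
flick()
for n in("top","scene"):
    p,d=arm.camera(n)
    for c,v in blobs(n,p,d).items():
        for k in v: print(n,c,*k)
    if n=="scene": crop(n,p,"s1",7)
st=arm.get_state();print(st["time"],st["tcp_pos"],st["finger_gap"])
E
```

```text
1 [ 5.55652395e-03  2.67460792e-01  1.97031777e+00 -4.44089210e-16
  9.03814087e-01 -1.71823980e+00]
-1 [ 5.55652395e-03  2.67460792e-01  1.97031777e+00 -4.44089210e-16
  9.03814087e-01  1.42335285e+00]
-1
hit False [-0.1  0.6  0.8]
top red 112 [215.8 143.9] [0.6669 0.0978 0.012 ] [0.6562 0.0954 0.0485]
top red 66 [248.5 213.8] [ 0.4254 -0.0024  0.012 ] [ 0.4254 -0.0024  0.0127]
top orange 32 [238.6 200.1] [0.465  0.0273 0.055 ] [0.4649 0.0273 0.0558]
top green 67 [238.2 160.9] [0.5937 0.0237 0.055 ] [0.5892 0.0233 0.0729]
top blue 25 [250.1 183. ] [ 0.5189 -0.0118  0.055 ] [ 0.5186 -0.0118  0.0567]
scene red 11 [270.3 179.9] [0.4189 0.0059 0.012 ] [0.4197 0.0062 0.0128]
scene orange 35 [272.5 183.1] [0.4672 0.0344 0.055 ] [0.4649 0.0335 0.0523]
scene green 69 [253.5 205.3] [0.5832 0.0211 0.055 ] [0.5954 0.0269 0.0708]
scene blue 35 [253.2 190.2] [ 0.5254 -0.0088  0.055 ] [ 0.5236 -0.0097  0.0528]
6.8583 [ 0.45356779 -0.11701117  0.19797444] -0.00025142703785832523
```

View pics/s1.png

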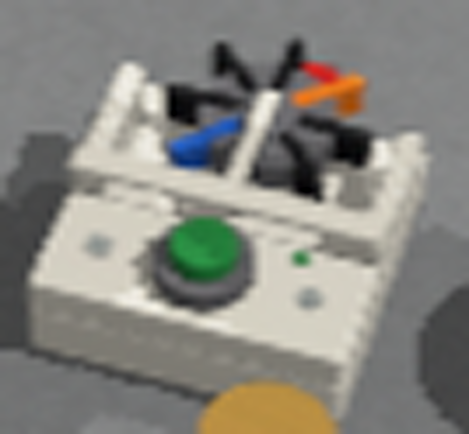

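The wheel moved exactly one click: orange now sits 45° short of the pointer, at top pixel (239,200). I'll repeat the same flick.

Run:
```python
from h import *
arm.movel(W(-.055,.045,.2),.25)
flick()
for n in("top",):
    p,d=arm.camera(n);b=blobs(n,p,d)
    for c,v in b.items():
        for k in v: print(n,c,*k)
    v=b["orange"][0][2][:2]-b["blue"][0][2][:2]
    print("wheel deg",(np.degrees(np.arctan2(v[1],v[0])-YAW)-180+180)%360-180)
    crop(n,p,"t2",7)
print(arm.get_state()["time"])
```

```text
hit False [-0.4  0.6 -0. ]
top red 112 [215.8 143.9] [0.6669 0.0978 0.012 ] [0.6561 0.0954 0.0487]
top red 63 [248.6 214.1] [ 0.4244 -0.0027  0.012 ] [ 0.4244 -0.0027  0.0118]
top orange 33 [246.3 201.5] [0.4592 0.003  0.055 ] [0.4594 0.003  0.0536]
top green 66 [238.2 160.8] [0.5939 0.0237 0.055 ] [0.5895 0.0234 0.0723]Traceback (most recent call last):
  File "<stdin>", line 8, in <module>
KeyError: 'blue'
```

Blue is now hidden under the axle arm. Orange lies within about 1° of the pointer direction, so the wheel is set. Next is the button, whose top is at about z = 0.072.

Run:
```python
from h import *
B=np.array([.5892,.0234])
arm.movel(W(-.055,0,.2),.25)
arm.movel([*B,.2],.25); arm.movel([*B,.104],.12); arm.hold(.3)
h=arm.movel([*B,.080],.015,stop_force=8)
s=arm.get_state();print(h,s["tcp_pos"],s["wrist_force"].round(1))
arm.hold(.2);s=arm.get_state();print(s["tcp_pos"],s["wrist_force"].round(1))
arm.movel([*B,.2],.1);arm.movel(W(-.055,-.12,.22),.25);arm.hold(.3)
for n in("top","scene"):
    p,d=arm.camera(n)
    for c,v in blobs(n,p,d).items():
        for k in v: print(n,c,*k)
    if n=="scene": crop(n,p,"s3",7)
print(arm.get_state()["time"])
```

```text
True [0.58913782 0.02342144 0.08505228] [-1.3  1.4  5.6]
[0.58915907 0.02341828 0.08503994] [0.2 0.  5.6]
top red 113 [215.7 143.9] [0.6668 0.0979 0.012 ] [0.6557 0.0954 0.0498]
top red 64 [248.5 214. ] [ 0.4246 -0.0026  0.012 ] [ 0.4245 -0.0026  0.0123]
top orange 33 [246.3 201.5] [0.4592 0.003  0.055 ] [0.4594 0.003  0.0538]
top green 66 [238.2 160.8] [0.5939 0.0237 0.055 ] [0.5897 0.0234 0.0718]
scene red 11 [270.7 180.1] [0.419  0.0077 0.012 ] [0.4189 0.0077 0.0119]
scene orange 21 [266.  178.8] [0.4592 0.0065 0.055 ] [0.4591 0.0064 0.0549]
scene green 69 [253.5 205.3] [0.5832 0.0211 0.055 ] [0.5946 0.0265 0.0698]
18.4417
```

View pics/s3.png

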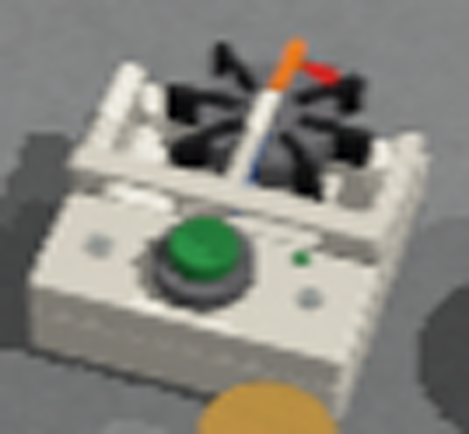

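The picture shows orange over the pointer and the button up again. The press held 5.6 N at about 6 mm of travel. I'll press once more, a little firmer but well below 35 N, to confirm it bottoms out, then hand in.

Run:
```python
from h import *
B=np.array([.5892,.0234])
arm.movel(W(-.055,0,.2),.25)
arm.movel([*B,.2],.25); arm.movel([*B,.104],.12); arm.hold(.3)
h=arm.movel([*B,.080],.01,stop_force=14)
arm.hold(.2);s=arm.get_state();print(h,s["tcp_pos"],s["wrist_force"].round(1))
arm.movel([*B,.2],.1);arm.movel(W(-.055,-.12,.22),.25);arm.hold(.5)
p,d=arm.camera("top");b=blobs("top",p,d)
print(b["orange"],b["green"],arm.get_state()["time"])
print(arm.sign_off())
```

```text
True [0.58919813 0.02340298 0.08506283] [-1.  -0.5  6.1]
[(np.int32(6), array([212.5, 141.8]), array([0.6618, 0.1055, 0.055 ]), array([0.6549, 0.1038, 0.0779])), (np.int32(34), array([246.3, 201.6]), array([0.459, 0.003, 0.055]), array([0.459, 0.003, 0.055]))] [(np.int32(67), array([238.1, 160.9]), array([0.5938, 0.024 , 0.055 ]), array([0.5893, 0.0236, 0.0727]))] 25.85
the job is handed in; nothing more can be done
None
```

The timer is set: two flicks brought the orange lobe to within about 1° of the pointer, both start presses stopped at about 6 mm with roughly 6 N and the button came back up, and the job was handed in at about 26 s; no verdict was returned.

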